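# Open the specimen case and hold the cup ready over its well

### The arm

A 6-joint arm with a two-finger parallel gripper is mounted at the origin on a cart in front of the work surface, level with it; the furniture and walls round the work are solid. World frame = base frame: x ahead of the robot, y to its left, z up, the work surface at z = 0. Lengths are in m, angles in rad, forces in N, time in s.
With the tool pointing down it reaches from about 0.2 to 0.875 m from the base axis. Payload 3.4 kg.
Tool frame: the origin (TCP) lies between the finger pads; the fingertips stand 25 mm ahead of it and the grasp point (between the pads) lies 6 mm ahead of it (r.nose_length is the z of the fingertips in the tool frame, in m); z points along the fingers, y is the line along which they close (so a half turn about z gives the same grasp; the last joint's range is limited). The gripper opens to 94 mm and grips with 3 to 60 N. Pads are 16 mm wide; open, the fingers measure 119 mm over their backs; the gripper's body (75 mm by 177 mm) begins 78 mm behind the grasp point.
Start: joints at [1.094, 0.276, 1.505, -0, 1.361, -0.121], TCP at [0.2, 0.539, 0.23] pointing down, gripper open.
Joint ranges: [-2.89, 2.89], [-0.75, 2.08], [0.22, 2.7], [-1.18, 4.32], [0.11, 2.71], [-2.7, 2.7]. Speed limits (rad/s): [2.57, 2.57, 3.14, 3.14, 3.14, 3.14].

### API

Orientations are given as a unit quaternion [w, x, y, z].
In Python, from plant import r, gripper_to, inverse_kinematics, vision, models, telemetry gives the robot as it stands. Calls block until the motion is done:
- r.move_to(position, orientation): joint-space move of the TCP to a pose.
- r.move_l(position, rot=None, vel=0.15, guard=None): straight line of the TCP; rot=None keeps the orientation; vel is the mean speed in m/s. With guard (N) it stops when the force on the tool has changed by that much, and returns True; else False.
- r.movej(angles): joint-space move.
- gripper_to(opening, f_grip=None): finger opening in m; f_grip is the grip in N (None keeps the last); returns when the fingers have stopped.
- r.hold(seconds).
- inverse_kinematics(position, orientation): joint angles nearest the present ones, or None.
- vision.snapshot(name): name is "scene" or "top" or "wrist"; returns the picture (480x640x3 uint8, red, green, blue); there is no depth.
- vision.get_calibration(name): a dict with "fx", "fy", "cx", "cy" (pixels), "D" ([k1, k2, p1, p2, k3] as OpenCV has them; the pictures are not rectified), "position" and "orientation" of the camera in the world. Camera axes: x right, y down, z forward; pixel columns grow to the right and rows downward; lengths in m; the calibration is good to about 2 mm. A picture is of the moment at which its call begins: read the wrist's pose just before it. get_calibration takes no time and is no camera call; for the wrist camera it gives the pose at the moment of the call.
A pose or a line that the arm cannot do raises r.PlanningError and nothing moves.
- r.sign_off(): hands the job in; it is judged then, once.
Trained networks look in the newest picture that a camera, given by its name, has taken for a name from the list of things; names that differ only in an ending like _2 or _b are one class to them, and where a whole thing is asked for, a point or a joint stands for the part that bears it (a point fixed in the world has none). Each returns a list of dicts, best first, with "score" (0 to 1); they miss things now and then, are a little off and sometimes report something else, mostly with a low value. They report only what shows in the picture. A call takes as long as a camera call. They do not tell look-alikes from the thing itself.
- models.boxes_of(thing, camera): "at" ([x, y, z] in m, in world coordinates, good to about 4 mm: the middle of the surface that is visible of it).
- models.regions_of(thing, camera): "pixels" (480x640 bool, what is visible of it).
- models.mark_of(thing, camera): "at" ([x, y, z] in m, in world coordinates, good to about 4 mm: a listed point, or the origin of a listed thing).
Readings, each from a call of its own:
- telemetry.current_t(): time.
- telemetry.current_joints(): joint angles.
- telemetry.current_dq(): joint speeds.
- telemetry.current_joint_efforts(): joint torques, N m.
- telemetry.current_ee_pos(): TCP position.
- telemetry.current_tool_rot(): TCP orientation.
- telemetry.current_wrist_force(): force on the tool from outside, world axes, zero at the start.
- telemetry.current_torque(): the same for the moment, N m.
- telemetry.current_opening(): finger opening in m.
- telemetry.current_finger_force(): force on a finger pad.
Only numpy, scipy, OpenCV 4.12 (cv2) and the standard library are available. Lean on these libraries where they do the work, as an engineer would, in place of code of your own. Each camera call takes 0.05 s, during which the arm holds its last target. There are 200 camera calls.

### The job

Load check at the specimen corner: swing the lid of the carrying case open by its handle, all the way back until it rests on its stop and stays there. Then pick up the screw-lid specimen cup, carry it over the things in between and stop with it upright, centred over the large round well in the case, its base one to two centimetres above the well's mouth and not touching the case. Disturb nothing else, and finish while still holding the cup there in the gripper: do not lower it in or let it go.

Things in the scene. Friction and masses are not known exactly. Their poses are not given: they have to be found in the camera images.
- case: Small grey case fixed to the worktop, 140 (its x) x 130 (y) x 100 mm high; its lid adds 14 mm when shut. Origin: centre of its underside. Its x axis points to the hinge side (roughly the robot's right), -x to the handle side, z up. A pale insert fills it to 3 mm below the rim, with one large round well (60 mm wide, 75 mm deep) and, near the hinge, three narrow tube holes.
- lid (a joint): Angle of the case's lid: 0 shut, grows as it opens, 1.95 (112 degrees) is the stop, where it leans back past upright and rests by its own weight. Low friction: released below about 1.5 it falls shut, above about 1.65 it falls back to the stop. The lid is a plate 144 x 132 x 12 mm, 0.18 kg.
- lid_handle (a point): Middle of the lid's handle: a round steel bar 10 mm thick, 68 mm long, parallel to the hinge (case y), 41 mm clear of the lid's free edge, in its plane; from above fingers fit on both sides, opened 20 to 45 mm. 190 mm from the hinge axis along the lid and 7.5 mm to its outer (upper) side; 109 mm above the worktop when shut. Moves with the lid.
- lid_hinge (a point): Middle of the hinge axis, which runs along the case's y axis at the rim, 101 mm above the worktop. It does not move with the lid.
- well_mouth (a point): Centre of the mouth of the large round well, 97 mm above the worktop, 3 mm below the case's rim; 15 mm from the case's centre toward the handle side.
- cup: Screw-lid specimen cup, upright, 70 mm high, 58 mm wide at its lid, narrower at the base, about 30 g. Origin: centre of its base; z up. Grasp across the lid (top 15 mm) or just below. It stands to the left of the swab box; it and the jar change places.
- cotton_jar: Open clear jar of cotton balls, 68 mm wide, 91 mm high. Bystander. Origin: centre of its base.
- swab_box: Carton 63 x 117 x 68 mm high that stands between cup and case, its long side (its y axis) running roughly toward the robot. Bystander. Origin: centre of its underside.
- tape_roll: Roll of paper tape lying flat, 64 mm wide, 19 mm high. Bystander. Origin: centre of its underside. The fixed drawer tower, 245 mm high, stands behind the case (x over 0.56 m, y below -0.16 m).
- plaster_box: Carton 61 x 97 x 45 mm high at the back. Bystander. Origin: centre of its underside.
- stapler: Stapler 128 x 34 x 44 mm high at the back left. Bystander. Origin: centre of its underside. Fixed equipment to keep clear of: centrifuge, 350 mm high, on the far left (y over 0.39 m); sharps bin, 220 mm high, behind cup and carton (x over 0.57 m).
Things that resemble listed ones, but are neither listed nor needed, are in the scene too. Several things look just like the cup: the one meant starts nearest to the robot's base.

How it is judged:
On the way, in this order (a step that is already met when the one before it is completed fails the run):
1. the lid rests open on its stop (value of joint lid above 1.88 rad and height (world z) of cup below 0.02 m), for 0.2 s.
2. the cup is lifted higher than the swab box and the case's rim (value of joint lid above 1.88 rad and height (world z) of cup above 0.102 m), for 0.1 s.
At the end, for the whole second after the job is handed in: The lid rests open on its stop (over 1.88 rad). The cup is held still in the fingers (under 20 mm/s), upright within 0.12 rad, its base centre within 8 mm of the well's centre line and 4 to 28 mm above the well's mouth; cup and gripper touch neither case nor lid (value of joint lid above 1.88 rad and horizontal distance between cup and well_mouth below 0.008 m and z of cup in the frame of well_mouth between 0.004 and 0.028 m and angle between cup's own z axis and vertical below 0.12 rad and contact force between the fingers and cup above 1 N and contact force between cup and case below 0.05 N and contact force between each of the arm, the fingers and case below 0.5 N and linear speed of cup below 0.02 m/s); the arm keeps its last pose, push and grip.
It fails at once if the cup strikes the case or its lid (contact force between cup and case above 2 N).
It fails at once if the cotton jar is disturbed (moved over 15 mm or tipped) (distance of cotton_jar from where it was at the start of the episode above 0.015 m or angle between cotton_jar's own z axis and vertical above 0.3 rad).
It fails at once if the swab box is disturbed (moved over 15 mm or tipped) (distance of swab_box from where it was at the start of the episode above 0.015 m or angle between swab_box's own z axis and vertical above 0.3 rad).
It fails at once if the tape roll, plaster box or stapler is disturbed (moved over 15 mm or tipped) (distance of any of tape_roll, plaster_box, stapler from where it was at the start of the episode above 0.015 m or angle between any of tape_roll, plaster_box, stapler's own z axis and vertical above 0.3 rad).
It also fails if it takes over 66 s, if anything falls off the work surface, if the arm or the gripper's body presses on something with over 40 N, if the wrist force passes 120 N, or if a joint passes its speed limit or range.

## Working session

There is one attempt and no reset: what is moved stays moved. The work goes in short steps, each a Python script; the robot and the scene stay as the last script left them, time stands still between calls to the robot, and variables do not carry over. Pictures are saved under pics/ and viewed, at most 10 in all, crops included, and the job is handed in when it is done.

```bash
ls; mkdir -p pics
cat > h.py <<'E'
import numpy as np, cv2
from plant import r, gripper_to, inverse_kinematics, vision, models, telemetry
from scipy.spatial.transform import Rotation as R
def save(im,n): cv2.imwrite('pics/'+n,cv2.cvtColor(im,cv2.COLOR_RGB2BGR))
def proj(p,cam):
    c=vision.get_calibration(cam); q=c['orientation']; Rm=R.from_quat([q[1],q[2],q[3],q[0]]).as_matrix()
    pc=(np.array(p)-c['position'])@Rm
    K=np.array([[c['fx'],0,c['cx']],[0,c['fy'],c['cy']],[0,0,1.]])
    return cv2.projectPoints(pc.reshape(1,3),np.zeros(3),np.zeros(3),K,np.array(c['D']))[0].ravel().round(0)
def quat(Rm):
    q=R.from_matrix(Rm).as_quat(); return [q[3],q[0],q[1],q[2]]
E
python3 - <<'E'
from h import *
print(telemetry.current_t(),telemetry.current_tool_rot())
a=vision.snapshot('scene');b=vision.snapshot('top');save(a,'scene.png');save(b,'top.png')
for cam in ['scene','top']:
  print(cam,vision.get_calibration(cam)['position'])
  for n in ['case','lid_handle','lid_hinge','well_mouth','cup','cotton_jar','swab_box','tape_roll']:
    for d in models.mark_of(n,cam): print(n,round(d['score'],2),np.round(d['at'],3),proj(d['at'],cam))
print(telemetry.current_t())
E
```

```text
pics
0.0 [-2.64562831e-04  1.76949673e-01  9.84219492e-01 -8.57302848e-04]
scene [-0.1896233  -0.5054949   0.57148174]
case 0.7 [ 0.459 -0.218 -0.002] [365. 360.]
lid_handle 0.62 [ 0.446 -0.104  0.111] [307. 289.]
lid_hinge 0.72 [ 0.46   0.042 -0.003] [249. 313.]
well_mouth 0.86 [ 0.46  -0.208  0.097] [364. 310.]
cup 0.97 [0.454 0.17  0.001] [200. 294.]
cup 0.86 [ 0.816  0.102 -0.   ] [317. 240.]
cup 0.75 [ 0.817 -0.05   0.002] [370. 255.]
cotton_jar 0.57 [ 0.479  0.273 -0.003] [174. 277.]
swab_box 0.9 [ 0.458  0.038 -0.004] [250. 315.]
tape_roll 0.68 [ 0.445 -0.103  0.107] [307. 291.]
tape_roll 0.56 [ 0.591 -0.034 -0.001] [316. 294.]
top [ 0.39813446 -0.00783148  1.45900962]
case 0.63 [ 0.458 -0.226 -0.   ] [408. 293.]
case 0.38 [ 0.589 -0.031  0.   ] [327. 240.]
case 0.38 [ 0.716 -0.083 -0.002] [347. 189.]
lid_handle 0.55 [ 0.449 -0.104  0.106] [361. 295.]
lid_hinge 0.77 [ 0.472 -0.293  0.102] [445. 284.]
well_mouth 0.94 [ 0.455 -0.205  0.097] [405. 292.]
cup 0.87 [ 0.821 -0.045 -0.   ] [331. 148.]
cup 0.68 [0.458 0.164 0.001] [248. 295.]
cup 0.64 [0.818 0.106 0.001] [271. 151.]
cotton_jar 0.57 [0.474 0.276 0.005] [201. 288.]
swab_box 0.76 [0.459 0.037 0.   ] [300. 294.]
tape_roll 0.64 [ 0.591 -0.029  0.   ] [326. 239.]
tape_roll 0.57 [0.459 0.164 0.001] [247. 294.]
0.9
```

View pics/scene.png

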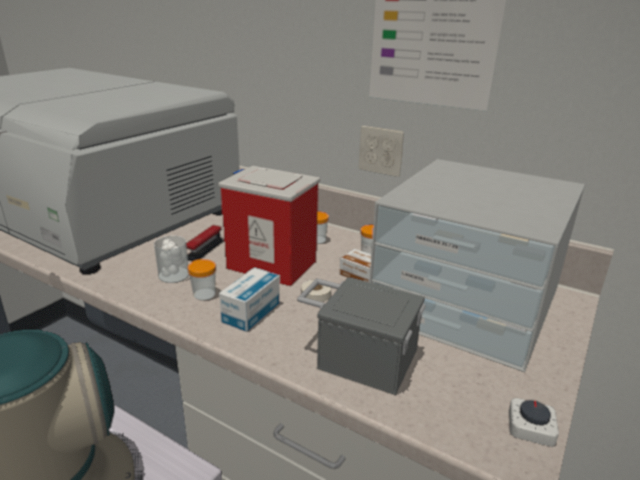

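View pics/top.png

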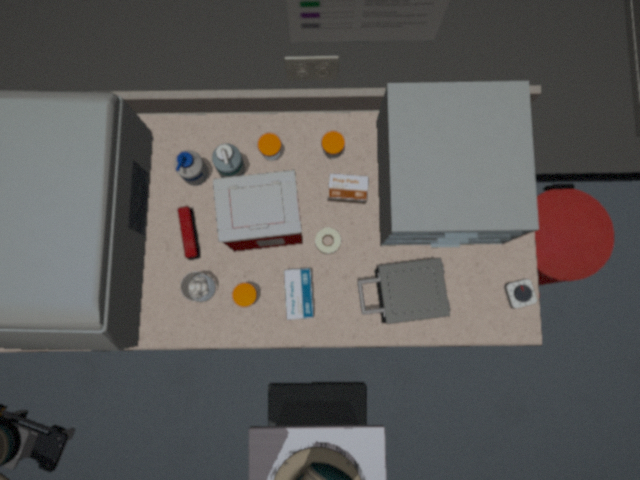

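Scene shows three orange-lid cups: A (200,280), B (320,228) and C (370,240). In the top view they are A (245,294), B (270,145) and C (333,143). A, at about (0.456, 0.167), is nearest the base and stands left of the swab box, so it's the one meant. The case's x axis is about (0.09, -1). I'll confirm A in a crop while moving to a view above the handle.

```bash
cat >> h.py <<'E'
def down(yv):  # tool pointing down with tool y along yv
    y=np.array([yv[0],yv[1],0.]);y/=np.linalg.norm(y);z=np.array([0,0,-1.])
    return quat(np.column_stack([np.cross(y,z),y,z]))
E
python3 - <<'E'
from h import *
im=cv2.imread('pics/scene.png')[215:330,140:400]
cv2.imwrite('pics/crop.png',cv2.resize(im,None,fx=3,fy=3,interpolation=cv2.INTER_CUBIC))
r.move_l([0.2,0.26,0.33],vel=0.25)
Q=down([-0.09,0.996])
r.move_to([0.40,-0.10,0.30],Q)
w=vision.snapshot('wrist');save(w,'w1.png')
for n in ['lid_handle','lid_hinge','case','well_mouth']:
    for d in models.mark_of(n,'wrist'): print(n,round(d['score'],2),np.round(d['at'],4),proj(d['at'],'wrist'))
c=vision.get_calibration('wrist');print(c['position'],c['orientation'],telemetry.current_joints(),telemetry.current_t())
E
```

```text
lid_handle 0.7 [ 0.4485 -0.1077  0.1076] [299. 267.]
lid_hinge 0.66 [ 0.4714 -0.2943  0.0981] [118. 269.]
case 0.67 [ 0.4658 -0.2206 -0.0031] [215. 242.]
well_mouth 0.82 [ 0.4577 -0.2096  0.0974] [201. 264.]
well_mouth 0.72 [ 0.4557  0.1661 -0.0018] [507. 261.]
[ 0.31826283 -0.10653232  0.45458946] [0.09507642 0.66713257 0.73134351 0.10502989] [-4.12466078e-01 -1.12433329e-02  1.67922765e+00  1.61936765e-04
  1.47330034e+00 -2.07486200e+00] 4.0083
```

View pics/crop.png

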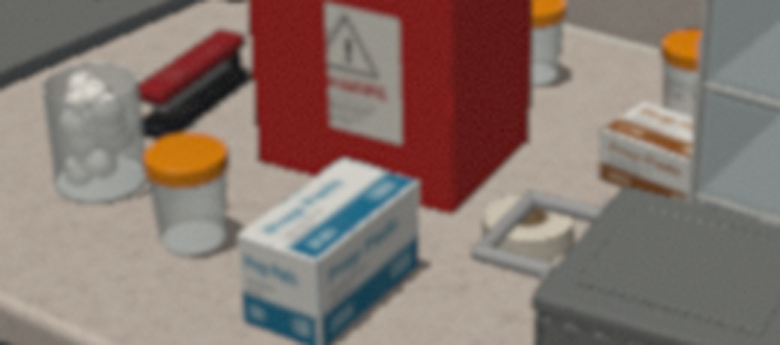

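View pics/w1.png

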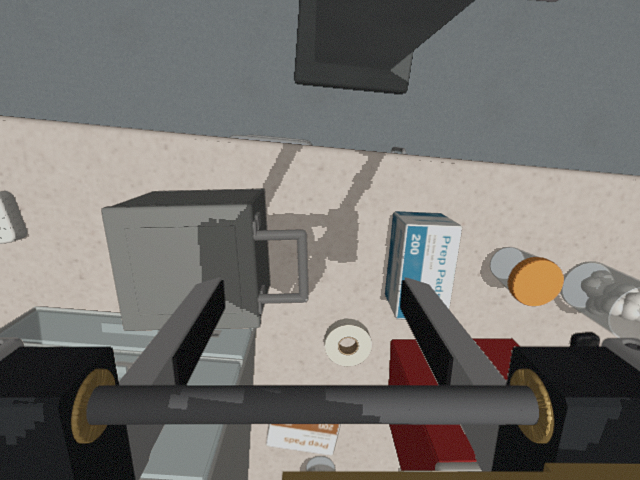

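The crop confirms A: orange lid, clear body, beside the jar and left of the Prep Pads carton. In the wrist view the handle bar runs from (304,232) to (303,300). I'll back-project it, then grasp.

```bash
cat >> h.py <<'E'
def ray(px,cam,z,c=None):
    c=c or vision.get_calibration(cam); q=c['orientation']; Rm=R.from_quat([q[1],q[2],q[3],q[0]]).as_matrix()
    K=np.array([[c['fx'],0,c['cx']],[0,c['fy'],c['cy']],[0,0,1.]])
    u=cv2.undistortPoints(np.array([[px]],float),K,np.array(c['D'])).ravel()
    d=Rm@np.array([u[0],u[1],1]); p=np.array(c['position']); return p+d*(z-p[2])/d[2]
E
python3 - <<'E'
from h import *
for p in [(304,232),(303,300),(303,267)]: print(ray(p,'wrist',0.109))
# lid top corners
for p in [(104,208),(267,190),(260,328),(122,324)]: print(ray(p,'wrist',0.114))
print([d['at'] for d in models.boxes_of('lid_handle','wrist')])
m=[d['pixels'] for d in models.regions_of('lid_handle','wrist')][:1]
for k in m:
    ys,xs=np.nonzero(k); print(len(xs),xs.min(),xs.max(),ys.min(),ys.max())
E
```

```text
[ 0.41094746 -0.10570722  0.109     ]
[ 0.48370947 -0.10050181  0.109     ]
[ 0.44743784 -0.10358791  0.109     ]
[ 0.40353577 -0.29593564  0.114     ]
[ 0.37229381 -0.14363076  0.114     ]
[ 0.51729992 -0.14263875  0.114     ]
[ 0.52550008 -0.28555542  0.114     ]
[[0.4429, -0.2194, 0.1124]]
17597 102 308 203 331
```

Run:
```python
from h import *
yaw=0.085; cx=np.array([np.sin(yaw),-np.cos(yaw)])
Q=down(-cx)
gripper_to(0.036,10)
r.move_l([0.4475,-0.105,0.20],Q,vel=0.2)
print('g',r.move_l([0.4475,-0.105,0.116],vel=0.1,guard=8))
gripper_to(0.0,10)
print(telemetry.current_opening(),telemetry.current_finger_force(),telemetry.current_ee_pos(),telemetry.current_wrist_force())
b=np.array(telemetry.current_ee_pos()); b[2]=0.109
H=np.array([*(b[:2]+0.19*cx),0.1015]); print('H',H)
def P(t): 
    s=-0.19*np.cos(t)+0.0075*np.sin(t); z=0.19*np.sin(t)+0.0075*np.cos(t)
    return np.array([*(H[:2]+s*cx),H[2]+z])
off=np.array(telemetry.current_ee_pos())-P(0)
for t in np.linspace(0,1.87,13)[1:]:
    r.move_l(P(t)+off,vel=0.15)
    print(round(t,2),np.round(telemetry.current_wrist_force(),1),round(telemetry.current_opening(),4))
    if np.linalg.norm(telemetry.current_wrist_force())>30: break
print(telemetry.current_t())
save(vision.snapshot('scene'),'s2.png')
```

```text
g False
0.00949941764356018 9.984045177698135 [ 0.44758836 -0.10466916  0.11620539] [0.87763009 1.21636632 1.94037921]
H [ 0.46371892 -0.2939832   0.1015    ]
0.16 [ 0.6  1.4 -0.6] 0.0097
0.31 [ 1.   2.  -0.5] 0.0096
0.47 [-0.6  5.6  2. ] 0.0099
0.62 [-0.6  6.7  4.3] 0.0096
0.78 [-0.   6.2  6.4] 0.0091
0.94 [1.2 5.6 5.6] 0.0096
1.09 [2.3 3.6 4.8] 0.0095
1.25 [5.9 1.4 2.9] 0.0096
1.4 [6.5 0.9 1.7] 0.0094
1.56 [5.  0.8 3. ] 0.0096
1.71 [5.1 0.2 1.7] 0.0099
1.87 [ 4.4 -0.8  2.1] 0.0097
11.5333
```

View pics/s2.png

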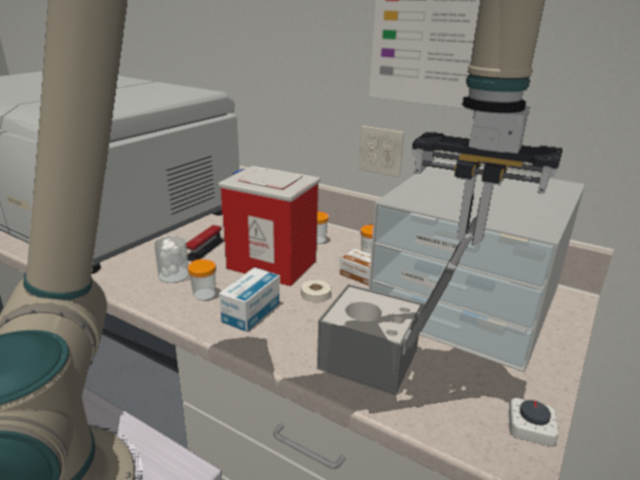

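The lid stands past upright with the handle in the fingers (around (480,215)), and the open well shows at (362,312). Releasing, backing off upward, then measuring the well and cup.

Run:
```python
from h import *
gripper_to(0.044)
p=np.array(telemetry.current_ee_pos()); r.move_l(p+[0,0,0.10],vel=0.2)
print(p,telemetry.current_wrist_force())
r.move_l([0.42,-0.13,0.37],vel=0.25)
save(vision.snapshot('wrist'),'w2.png')
for n in ['well_mouth','lid_hinge','lid_handle','case','cup']:
    for d in models.mark_of(n,'wrist'): print(n,round(d['score'],2),np.round(d['at'],4),proj(d['at'],'wrist'))
vision.snapshot('top');vision.snapshot('scene')
for cam in ['top','scene']:
  for n in ['well_mouth','lid_hinge','lid_handle','cup']:
    for d in models.mark_of(n,cam)[:2]: print(cam,n,round(d['score'],2),np.round(d['at'],4))
print(telemetry.current_t())
```

```text
[ 0.46898312 -0.35688313  0.28806298] [-0.1488343  -0.29057053 -0.0775321 ]
lid_hinge 0.85 [ 0.4711 -0.296   0.0966] [173. 236.]
case 0.82 [ 0.4663 -0.2228 -0.0028] [247. 219.]
case 0.59 [0.6124 0.3056 0.0013] [572. 335.]
cup 0.97 [ 0.8227 -0.0465  0.0024] [340. 426.]
cup 0.69 [ 0.4592  0.1655 -0.0014] [507. 236.]
top lid_hinge 0.96 [ 0.4721 -0.292   0.1   ]
top lid_handle 0.86 [ 0.4791 -0.3687  0.2736]
top cup 0.97 [ 0.4582  0.165  -0.0012]
top cup 0.97 [ 8.205e-01 -4.360e-02  4.000e-04]
scene well_mouth 0.75 [ 0.4551 -0.2079  0.098 ]
scene lid_hinge 0.77 [ 0.4726 -0.2922  0.0997]
scene lid_handle 0.85 [ 0.4776 -0.3675  0.2743]
scene lid_handle 0.62 [0.4567 0.0405 0.0008]
scene cup 0.85 [ 0.8166  0.1021 -0.0025]
scene cup 0.65 [ 0.8151 -0.0475  0.0017]
14.825
```

View pics/w2.png

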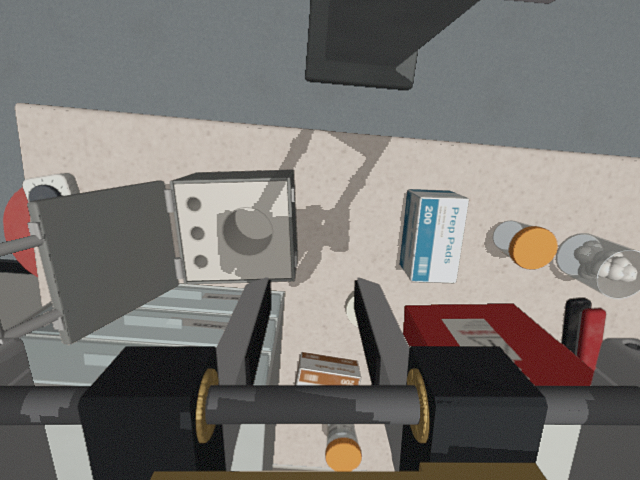

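The lid leans back at its stop: the handle reads z = 0.274 and I'd expect 0.2747. The well mouth is at about (247,231), the cup lid at (533,248) and the jar at (605,262). Next I'll fit both circles and then grasp.

Run:
```python
from h import *
for n,pts,z in [('well',[(222,231),(273,232),(248,208),(248,255)],.097),('cup',[(509.5,248),(557,247),(533,227),(533,269)],.07)]:
    P=np.array([ray(p,'wrist',z) for p in pts]); print(n,P.round(4).tolist(),P.mean(0).round(4))
for n in ['well_mouth','cup']:
    for z,d in [(0,d) for d in models.regions_of(n,'wrist')][:3]:
        ys,xs=np.nonzero(d['pixels']); print(n,round(d['score'],2),xs.min(),xs.max(),ys.min(),ys.max())
vision.snapshot('top')
for n in ['cup','cotton_jar','swab_box']: 
    for d in models.mark_of(n,'top'): print(n,round(d['score'],2),np.round(d['at'],4))
```

```text
well [[0.4599, -0.2355, 0.097], [0.4559, -0.1739, 0.097], [0.4289, -0.2051, 0.097], [0.4879, -0.203, 0.097]] [ 0.4581 -0.2044  0.097 ]
cup [[0.4587, 0.1322, 0.07], [0.4521, 0.1932, 0.07], [0.4284, 0.1554, 0.07], [0.4847, 0.17, 0.07]] [0.456  0.1627 0.07  ]
well_mouth 0.76 0 297 169 343
cup 0.87 325 361 423 471
cup 0.55 493 556 220 269
cup 0.93 [ 0.8196 -0.0472  0.0055]
cup 0.92 [0.458  0.1624 0.0015]
cup 0.75 [ 0.8166  0.1038 -0.004 ]
cotton_jar 0.57 [0.4746 0.274  0.0049]
swab_box 0.66 [0.4588 0.0385 0.0011]
```

Run:
```python
from h import *
c=[0.457,0.1638]
r.move_l([c[0],c[1],0.25],vel=0.25)
gripper_to(0.080)
print('g',r.move_l([c[0],c[1],0.069],vel=0.1,guard=6),telemetry.current_ee_pos())
gripper_to(0.0,12)
print(telemetry.current_opening(),telemetry.current_finger_force(),telemetry.current_wrist_force())
r.move_l([c[0],c[1],0.10],vel=0.06); print(telemetry.current_opening(),telemetry.current_finger_force())
r.move_l([c[0],c[1],0.235],vel=0.12)
vision.snapshot('scene');a=vision.snapshot('top')
for cam in ['top','scene']:
    for n in ['cup','lid_handle']:
        for d in models.mark_of(n,cam): print(cam,n,round(d['score'],2),np.round(d['at'],4))
print(telemetry.current_opening(),telemetry.current_ee_pos(),telemetry.current_t())
```

```text
g False [0.45738822 0.16388675 0.06946208]
0.05595576311804645 12.000083313323557 [-0.20785145 -1.38417622  0.24158894]
0.05611341003203483 12.000045978929847
top cup 0.88 [ 0.8234 -0.0466  0.0013]
top cup 0.84 [8.165e-01 1.050e-01 1.000e-04]
top lid_handle 0.71 [ 0.4786 -0.3689  0.2729]
scene cup 0.98 [0.4571 0.1684 0.1661]
scene cup 0.84 [ 0.8156  0.1031 -0.0028]
scene cup 0.56 [ 0.8156 -0.0507  0.0037]
scene cup 0.25 [ 0.47   -0.2887  0.1013]
scene lid_handle 0.96 [ 0.476  -0.3668  0.2771]
0.056196414095883544 [0.4568577  0.16376735 0.23462327] 21.9833
```

Cup held (opening 56 mm, 12 N). Carrying it over to the well.

Run:
```python
from h import *
w=[0.458,-0.2055]
r.move_l([*w,0.235],vel=0.15)
r.move_l([*w,0.183],vel=0.05)
r.hold(0.3)
save(np.hstack([cv2.resize(vision.snapshot('scene')[180:400,260:500],(400,366)),cv2.resize(vision.snapshot('top')[200:350,320:480],(390,366))]),'s3.png')
save(vision.snapshot('wrist'),'w3.png')
for cam in ['top','scene','wrist']:
    for n in ['cup','well_mouth','lid_handle']:
        for d in models.mark_of(n,cam)[:3]: print(cam,n,round(d['score'],2),np.round(d['at'],4))
print(telemetry.current_opening(),telemetry.current_finger_force(),telemetry.current_wrist_force(),telemetry.current_ee_pos(),telemetry.current_t())
```

```text
top cup 0.77 [ 0.8179  0.1032 -0.0013]
top cup 0.68 [ 0.8228 -0.0437  0.0019]
top well_mouth 0.57 [ 0.4557 -0.2076  0.0958]
top lid_handle 0.83 [ 0.4827 -0.3703  0.2699]
top lid_handle 0.19 [0.4712 0.2726 0.0041]
scene cup 0.95 [ 0.4598 -0.2013  0.114 ]
scene cup 0.77 [ 0.8159 -0.0478  0.0026]
scene cup 0.61 [ 6.08e-01  3.10e-01 -3.00e-04]
scene well_mouth 0.73 [ 0.4577 -0.2104  0.0995]
scene lid_handle 0.59 [ 0.4749 -0.3684  0.2796]
wrist cup 0.77 [ 0.4584 -0.2043  0.1121]
0.05648875234648074 11.999944648705423 [ 0.31544083  0.54721372 -0.95061021] [ 0.45798484 -0.2055141   0.18299094] 26.6833
```

View pics/s3.png

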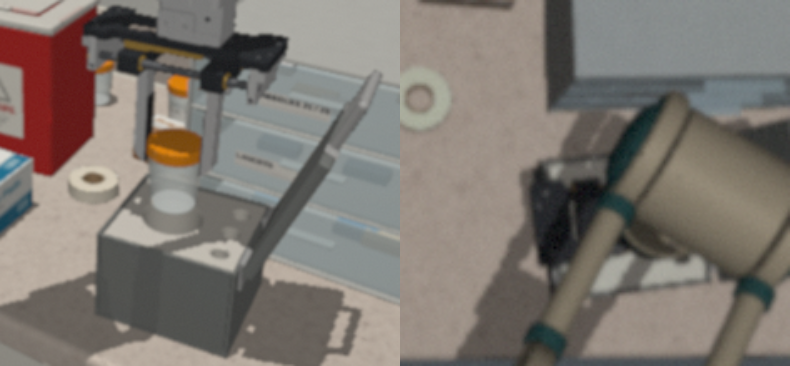

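View pics/w3.png

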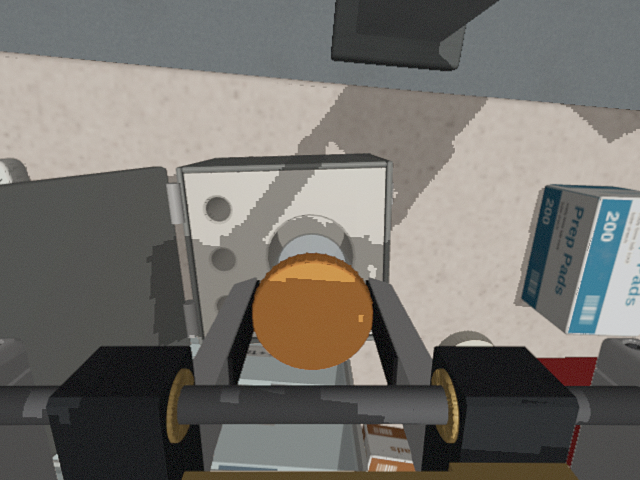

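The cup hangs upright over the well with the lid on its stop. The wrist view shows the well's rim at left 268, right 352 and top 214, and the cup's lid at x 252–373, rows 253–370. I'll compute how well they're centred.

Run:
```python
from h import *
for n,pts,z in [('well',[(268,256),(352,254),(310,214)],.097),('cup',[(252,311),(373,310),(312,253),(313,370)],.184)]:
    P=np.array([ray(p,'wrist',z) for p in pts]); print(n,P.round(4).tolist(),P[:2].mean(0).round(4),P.mean(0).round(4))
print(proj([0.458,-0.2055-.03,.097],'wrist'),proj([0.458,-0.1755,.097],'wrist'),proj([0.428,-0.2055,.097],'wrist'))
```

```text
well [[0.4599, -0.2357, 0.097], [0.4535, -0.1776, 0.097], [0.4278, -0.2091, 0.097]] [ 0.4567 -0.2067  0.097 ] [ 0.4471 -0.2075  0.097 ]
cup [[0.4572, -0.2332, 0.184], [0.4519, -0.1773, 0.184], [0.4266, -0.2079, 0.184], [0.4865, -0.2023, 0.184]] [ 0.4545 -0.2052  0.184 ] [ 0.4555 -0.2052  0.184 ]
[268. 253.] [354. 260.] [315. 215.]
```

The offset is about 1–2 mm. I'll make a tiny correction and hand in.

Run:
```python
from h import *
r.move_l([0.459,-0.207,0.182],vel=0.03); r.hold(0.5)
print(telemetry.current_opening(),telemetry.current_finger_force(),telemetry.current_ee_pos(),telemetry.current_wrist_force(),telemetry.current_t())
print(r.sign_off())
```

```text
0.05560763477572512 12.000011075288057 [ 0.45897965 -0.20698749  0.18201394] [ 0.29619598 -0.46467675 -0.35274751] 27.4333
the job is handed in; nothing more can be done
None
```

I handed the job in at about 27 s: the lid is open on its stop, and the cup is held upright in the gripper over the well, within about 2 mm of centre and about 16 mm above its mouth (no verdict was returned).

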